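Draw the sample boat out of the tube furnace with the boat hook

TASK

Take the boat hook from its rest, reach into the open end of the glass furnace tube, hook the wire loop of the white sample boat and draw the boat out until the whole boat stands upright on the steel trough in front of the tube. The gripper and arm must not touch the boat and neither the glass nor the furnace may be struck hard; leave the other things on the bench where they are. Then lay the hook back in its rest as you found it, with the handle down in both notches.

Things in the scene. Friction and masses are not known exactly. Their poses are not given: they have to be found in the camera images.
- furnace: Tube furnace, fixed. White casing 160 x 160 mm, 225 high; a glass tube runs right through it along its x at y = 0, axis 125 mm above the bench, and stands out 120 mm at its -x end (about the robot's right), where it is open. Before it lies a steel trough; under both a base rail and posts. Origin: centre of the casing's underside, on the bench; z up.
- mouth (a point): Centre of the glass tube's open end: furnace x = -200 mm, z = 125 mm. Axes as the furnace's; -x points out of the tube. Bore 60 mm, outside 66 mm; bore floor 95 mm above the bench.
- trough (a point): Middle of the trough's inner floor: furnace x = -275 mm, z = 93 mm. The trough is a shallow open round channel in line with the tube, from furnace x = -202 to -350 mm, its floor 2 mm under the bore's, side lips about 11 mm high, no end stop.
- boat: White ceramic sample boat, loose, 80 to 170 g: 70 mm long (x), 36 wide, 21 high, grey bars in it. Origin: centre of its underside; z up. It lies in the tube, 2 to 4 mm over the lowest line of the bore, x along the tube. Its wire loop is at its -x end, towards the mouth, and is at first 30 to 70 mm inside the mouth, visible through the glass. It slides freely.
- loop (a point): Middle of the opening of the boat's wire loop: boat x = -46, y = 0, z = 12 mm. The loop is a level U of 4 mm wire, centre line 12 mm above the boat's underside; opening 22 mm wide (y; 14 at the outer bar) and 22 mm long (x), from the boat's end at x = -35 to the outer bar (centre x = -59). Below it is free space, about 12 mm down to the bore's floor.
- hook: Boat hook, loose, 180 g. Origin: centre of its wooden handle, a bar 110 (x) x 16 (y) x 22 mm (z); in the rest x is level, z up. Grip it from above across y near the middle. From the +x end a 6 mm steel rod is cranked down, runs along x at z = -45 mm from x = 85 to 200 mm, and turns straight down into a finger 6 mm thick, lowest point z = -66 mm.
- hook_tip (a point): Centre of the rounded end of the hook's finger, 3 mm above its lowest point: hook x = 200, y = 0, z = -63 mm. The finger stands 18 mm above this point to the rod's centre line.
- rest: Tool rest, fixed on the bench: base 110 x 64 x 10 mm and two upright plates 8 mm thick at x = -36 and +36 mm with open notches: floor 84 mm above the bench, 25 mm wide there and wider at the top (110 mm above the bench). The hook's handle lies along x in both notches, hook end towards +x. Origin: centre of the base's underside.
- cradle (a point): Where the centre of the hook's handle is when it lies in the rest: 95 mm above the bench over the rest's centre; x along the handle.
- bottle: Brown glass bottle with a black cap, 56 mm in diameter, 100 mm high, loose, not to be disturbed. Origin: centre of its underside.
- timer: White bench timer, 62 x 24 x 58 mm, loose, not to be disturbed. Origin: centre of its underside.
- block: Grey plastic vial block, 118 x 60 x 30 mm, loose, not to be disturbed. Origin: centre of its underside.
- tweezers: Steel tweezers, 129 mm long, lying flat, loose, not to be disturbed. Origin: centre of the underside.

How it is judged:
On the way, in this order (a step that is already met when the one before it is completed fails the run):
1. the hook's finger stands down in the boat's wire loop while the boat is still in the tube (x of hook_tip in the frame of boat between -0.059 and -0.034 m and y of hook_tip in the frame of boat between -0.013 and 0.013 m and z of hook_tip in the frame of boat between -0.004 and 0.012 m and x of boat in the frame of furnace above -0.2 m), for 0.1 s.
2. the whole boat stands on the trough, out of the tube (x of boat in the frame of furnace between -0.316 and -0.239 m and y of boat in the frame of furnace between -0.01 and 0.01 m and z of boat in the frame of furnace between 0.09 and 0.103 m and angle between boat's own z axis and vertical below 0.15 rad), for 0.2 s.
At the end, for the whole second after the job is handed in: Boat upright (0.15 rad) in the trough, within 10 mm of its centre line, at least 4 mm clear of the mouth and not past the trough's end; hook at rest in both notches, in line within 0.15 rad, upright within 0.2 rad, handle centre within 25 mm of the cradle point (all of step 2 and linear speed of each of boat, hook below 0.02 m/s and horizontal distance between hook and cradle below 0.025 m and z of hook in the frame of cradle between -0.008 and 0.006 m and angle between the x axis of hook and the x axis of rest, either way round below 0.15 rad and angle between hook's own z axis and vertical below 0.2 rad); the robot touches nothing.
It fails at once if the gripper or arm touches the boat (contact force between any of the fingers, the arm and boat above 0.5 N).
It fails at once if the boat tips over or falls (angle between boat's own z axis and vertical above 0.5 rad or height (world z) of boat below 0.07 m).
It fails at once if the glass tube, trough or furnace is struck with more than 20 N (contact force between any of hook, the fingers, the arm and furnace above 20 N).
It fails at once if a bystander is moved by more than 20 mm (distance of any of bottle, timer, block, tweezers from where it was at the start of the episode above 0.02 m).
It also fails if it takes over 61 s, if anything falls off the work surface, if the arm or the gripper's body presses on something with over 40 N, if the wrist force passes 120 N, or if a joint passes its speed limit or range.

ROBOT

A 6-joint arm with a two-finger parallel gripper is mounted at the origin on a cart in front of the work surface, level with it; the furniture and walls round the work are solid. World frame = base frame: x ahead of the robot, y to its left, z up, the work surface at z = 0. Lengths are in m, angles in rad, forces in N, time in s.
With the tool pointing down it reaches from about 0.325 to 0.775 m from the base axis. Payload 9.3 kg.
Tool frame: the origin (TCP) lies midway between the tips of the shut fingers; the grasp point (between the pads) lies 19 mm behind it; z points along the fingers, y is the line along which they close (so a half turn about z gives the same grasp; the last joint's range is limited). The gripper opens to 85 mm and grips with 20 to 120 N. Pads are 22 mm wide; open, the fingers measure 114 mm over their backs; the gripper's body (76 mm by 85 mm) begins 54 mm behind the grasp point. The pads swing forward as they close: fully open they stand 13 mm farther back than shut.
Start: joints at [-0.153, 0.259, 0.021, 1.334, 0, 1.418], TCP at [0.55, -0, 0.231] pointing down, gripper open.
Joint ranges: [-3.04, 3.04], [-0.91, 1.82], [-1.04, 1.36], [-1.92, 1.95], [-1.52, 1.45], [-3.14, 3.14]. Speed limits (rad/s): [2.22, 2.22, 2.79, 3.14, 3.14, 3.14].

INTERFACE

Orientations are given as a unit quaternion [x, y, z, w].
In Python, from plant import get_obs, capture, hand_in gives the robot as it stands.
- The arm moves only by the tool jog_arm, never from a script. Its argument "series" is a list of rows, each a list of 3 entries, a list of its own where there are three numbers: the closure in counts, from 0 (fully open) to 255 (shut), then the shift along the tool's x, y, z in cm, then the turn, a rotation vector about the tool's x, y, z in rad. A call has exactly 5 rows; each row shifts and turns the commanded pose from where the row before left it, along the tool's axes as they then stand; what a row does not reach is not made up. A row lasts 1/12 s, in which the tool goes at most 41.7 mm and 7.16 degrees, less where a joint would pass 70% of its speed; a pose out of reach is approached as far as the arm can. A call is refused whole if a number of a shift passes 4.17 or a number of a turn 0.125, either way. A call with a gripper value outside its range is refused whole. The fingers move at their own pace and stop on an object; the grip force is fixed at half the most. Time passes only in rows, so rows that do not move let the fingers close, or fill a call up. It gives the time, the measured TCP pose, the force, the opening and the grip force at its end, in the units of the state.
- get_obs(): the state, without advancing time (a new reading comes with each control period).
- capture(name): name is "scene" or "side" or "wrist"; returns a dict with "img" (400x640x3 uint8, red, green, blue), "K" (3x3 intrinsics, pixels), "distortion" ([k1, k2, p1, p2, k3] as OpenCV has them; the pictures are not rectified), "xyz" and "attitude" of the camera in the world; the wrist camera has in their place "mount" (4x4, takes a point from camera to tool coordinates, whose origin is the TCP and whose axes are the flange's). Camera axes: x right, y up, looking along -z (the intrinsics and any distortion apply to the point x, -y, -z); pixel columns grow to the right and rows downward; lengths in m; the calibration is good to about 2 mm. A picture is of the moment at which its call begins: read the wrist's pose just before it. There is no depth.
- hand_in(): hands the job in; it is judged then, once.
The state is a dict: "clock": time; "joint_positions": joint angles; "joint_vel": joint speeds; "joint_torque": joint torques, N m; "position": TCP position; "ee_rot": TCP orientation; "wrist_force": force on the tool from outside, world axes, zero at the start; "torque": the same for the moment, N m; "grip_width": finger opening in m; "grip_force": force on a finger pad.
Only numpy, scipy, OpenCV 4.12 (cv2) and the standard library are available. Lean on these libraries where they do the work, as an engineer would, in place of code of your own. Each camera call takes 0.05 s, during which the arm holds its last target. There are 200 camera calls.

## Working session

There is one attempt and no reset: what is moved stays moved. The work goes in short steps, Python scripts to look and compute and a tool call to move; the robot and the scene stay as the last step left them, time stands still between calls to the robot, and variables do not carry over. Pictures are saved under pics/ and viewed, at most 13 in all, crops included, and the job is handed in when it is done.

Besides the shell and the picture viewer there is one more tool, called by a JSON object that holds its "op" and its "data", one argument or row to a line. jog_arm: Moves the arm, as the interface text tells. Its arguments: {"type":"object","properties":{"series":{"type":"array"}},"required":["series"]}

```bash
mkdir -p pics; ls
cat > h.py <<'E'
import numpy as np, cv2
from scipy.spatial.transform import Rotation as R
from plant import get_obs, capture, hand_in
def rot(a):
    a=np.array(a,float)
    return a if a.shape==(3,3) else R.from_quat(a).as_matrix()
def pose(c,obs=None):
    if 'mount' in c:
        M=np.array(c['mount']);T=rot(obs['ee_rot'])
        return T@M[:3,:3], T@M[:3,3]+np.array(obs['position'])
    return rot(c['attitude']),np.array(c['xyz'])
def ray(c,uv,obs=None):
    A,p=pose(c,obs)
    n=cv2.undistortPoints(np.array(uv,float).reshape(-1,1,2),np.array(c['K']),np.array(c['distortion'])).reshape(-1,2)
    d=np.c_[n[:,0],-n[:,1],-np.ones(len(n))]@A.T
    return p,d
def plane(c,uv,z,obs=None):
    p,d=ray(c,uv,obs); return p+d*((z-p[2])/d[:,2])[:,None]
def tri(ca,ua,cb,ub,oa=None,ob=None):
    p,d=ray(ca,[ua],oa);q,e=ray(cb,[ub],ob)
    s=np.linalg.lstsq(np.c_[d[0],-e[0]],q-p,rcond=None)[0]
    x=p+d[0]*s[0];y=q+e[0]*s[1]
    return (x+y)/2,np.linalg.norm(x-y)
def proj(c,P,obs=None):
    A,p=pose(c,obs); X=(np.atleast_2d(P)-p)@A; X=X*[1,-1,-1]
    return cv2.projectPoints(X,np.zeros(3),np.zeros(3),np.array(c['K']),np.array(c['distortion']))[0].reshape(-1,2)
E
python3 - <<'E'
from h import *
import pickle
o=get_obs();print(o)
D={}
for n in('scene','side','wrist'):
    c=capture(n);D[n]=c;print(n,c.get('xyz'),c.get('attitude'),c.get('mount'),c['K'],c['distortion'])
    cv2.imwrite(f'pics/{n}0.png',c['img'][:,:,::-1])
pickle.dump((o,D),open('d0.pkl','wb'))
E
```

```text
pics
{'clock': 0.0, 'joint_positions': array([-1.52605918e-01,  2.59165103e-01,  2.07191732e-02,  1.33371548e+00,
        1.46385482e-05,  1.41820375e+00]), 'joint_vel': array([ 0.00178507, -0.00163123,  0.0003774 , -0.00094501, -0.00105309,
        0.00049554]), 'joint_torque': array([-2.65873996e-04, -5.55637658e+01,  3.44536042e+01,  1.31759423e-02,
       -2.94380488e-04,  4.47349430e-05]), 'position': array([5.49691982e-01, 4.37927880e-05, 2.30664137e-01]), 'ee_rot': array([ 7.07111336e-01,  7.07101897e-01, -3.97755523e-04, -5.54713035e-04]), 'wrist_force': array([-0.04221533,  0.28804868,  0.44044964]), 'torque': array([-0.03247388,  0.00231762, -0.0011504 ]), 'grip_force': 0.0, 'grip_width': 0.08511961818426207}
scene [ 0.80797536 -0.87862687  0.67526005] [0.45566449 0.07673555 0.13090448 0.87712345] None [[415.68393925   0.         324.83445301]
 [  0.         415.68393925 199.55913268]
 [  0.           0.           1.        ]] [-0.01393119  0.          0.          0.          0.        ]
side [ 0.32311255 -0.94105359  0.97716983] [ 0.38463713 -0.0496903  -0.10528529  0.91569654] None [[471.91251405   0.         311.84823332]
 [  0.         471.91251405 205.75746989]
 [  0.           0.           1.        ]] [-0.1081003  0.         0.         0.         0.       ]
wrist None None [[-5.50363365e-04  9.46433844e-01  3.22897316e-01  8.21577948e-02]
 [ 9.99999599e-01  7.48928817e-04 -4.90708431e-04 -6.20652769e-04]
 [-7.06250171e-04  3.22896917e-01 -9.46433876e-01 -1.42724129e-01]
 [ 0.00000000e+00  0.00000000e+00  0.00000000e+00  1.00000000e+00]] [[356.77200579   0.         319.6588313 ]
 [  0.         356.77200579 200.90280498]
 [  0.           0.           1.        ]] [-0.03220424  0.          0.          0.          0.        ]
```

View pics/scene0.png

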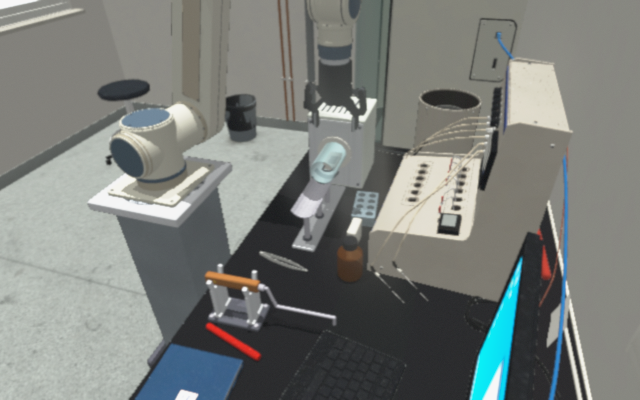

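View pics/side0.png

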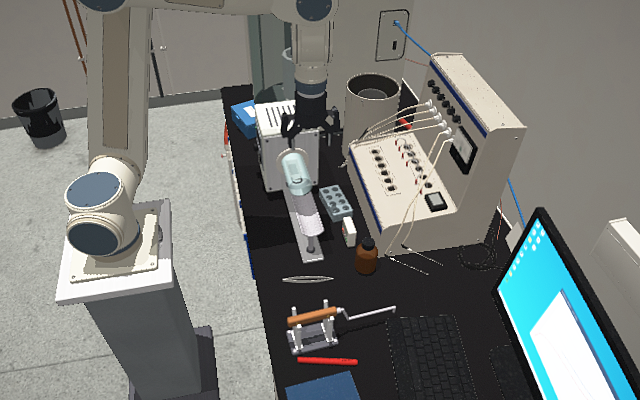

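Scene view: the orange handle runs (207,274)-(259,288) with the rod tip near (335,320); the tube and trough run from (330,160) to (305,210). I'll enlarge the important parts.

Run:
```python
from h import *
import pickle
o,D=pickle.load(open('d0.pkl','rb'))
def crop(n,x,y,w,h,s): return cv2.resize(D[n]['img'][y:y+h,x:x+w,::-1],None,fx=s,fy=s,interpolation=cv2.INTER_CUBIC)
# 4 tiles 400x300
a=crop('scene',270,110,133,100,3);b=crop('side',250,130,133,100,3)
d=crop('scene',195,250,160,100,2.5);e=crop('side',270,285,160,100,2.5)
f=lambda i:cv2.resize(i,(400,300)) if 0 else cv2.copyMakeBorder(i,0,300-i.shape[0],0,400-i.shape[1],cv2.BORDER_CONSTANT) 
cv2.imwrite('pics/tiles.png',np.vstack([np.hstack([f(a),f(b)]),np.hstack([f(d),f(e)])]))
for n in('scene','side'):
    hsv=cv2.cvtColor(D[n]['img'],cv2.COLOR_RGB2HSV)
    m=cv2.inRange(hsv,(8,150,130),(20,255,255))
    k,l,s,ce=cv2.connectedComponentsWithStats(m)
    for i in range(1,k):
        if s[i,4]>60: 
            cn=cv2.findContours((l==i).astype('uint8'),0,1)[0][0]
            print(n,s[i],ce[i],cv2.boxPoints(cv2.minAreaRect(cn)).round(1).tolist())
```

```text
scene [206 272  53  14 299] [231.96655518 278.68227425] [[205.8000030517578, 277.0], [206.89999389648438, 270.8999938964844], [258.29998779296875, 280.20001220703125], [257.20001220703125, 286.29998779296875]]
```

View pics/tiles.png

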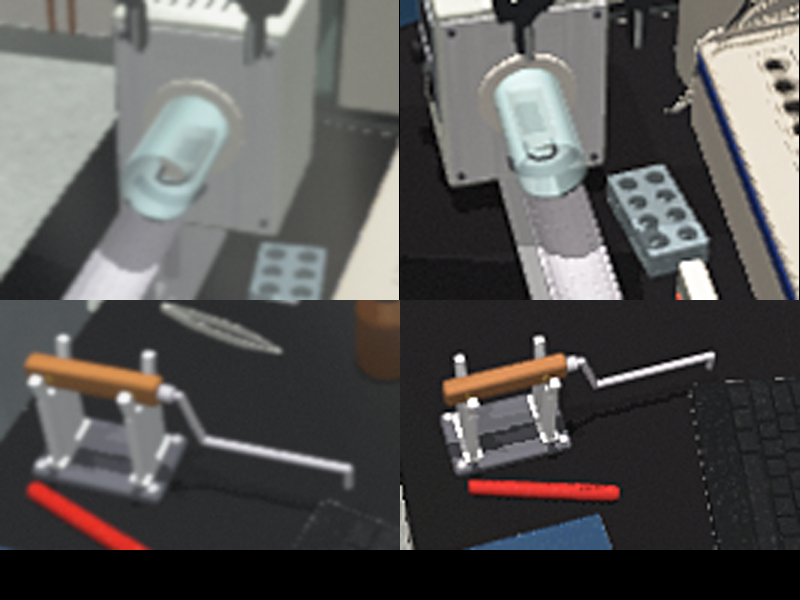

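The tiles show, in the top row, the loop at scene (327,170) and side (297,183) inside the mouth. In the bottom row the hook tip is at scene (335,324) and side (394,312), with the handle ends also clear.

Run:
```python
from h import *
import pickle
o,D=pickle.load(open('d0.pkl','rb'))
S=lambda x,y:(270+x/3,110+y/3); T=lambda x,y:(250+(x-400)/3,130+y/3)
U=lambda x,y:(195+x/2.5,250+(y-300)/2.5); V=lambda x,y:(270+(x-400)/2.5,285+(y-300)/2.5)
for n,a,b in [('tip',U(349,483),V(711,367)),('h+',U(159,386),V(567,370)),('h-',U(30,364),V(446,392)),('rodbend',U(205,439),V(597,384)),
 ('loopbar',S(172,180),T(541,158)),('caseBL',S(118,197),T(447,187)),('caseTL',S(115,12),T(428,15)),('caseBR',S(275,235),T(600,165)),
 ('boatfarcorners',S(205,128),T(530,100))]:
    x,e=tri(D['scene'],a,D['side'],b);print(n,x.round(4),round(e,4))
# trough strip centre line: base rail / trough far end
import cv2
c=D['side'];print('trough end rail',plane(c,[(300,262),(324,258)],0.0).round(3))
print('trough lips @.104', plane(c,[(299,235),(323,232)],.104).round(3))
# predicted mouth/tube etc
```

```text
tip [ 0.6631 -0.3912  0.0324] 0.0033
h+ [ 0.5166 -0.4008  0.0992] 0.0085
h- [ 0.4087 -0.4011  0.096 ] 0.001
rodbend [ 0.5488 -0.3949  0.0492] 0.0015
loopbar [0.52   0.0272 0.1042] 0.0046
caseBL [0.4396 0.0967 0.0272] 0.0136
caseTL [0.4364 0.1244 0.2127] 0.006
caseBR [0.5981 0.1083 0.0089] 0.0041
boatfarcorners [0.5267 0.1046 0.1143] 0.0102
trough end rail [[ 0.484 -0.171 -0.   ]
 [ 0.549 -0.172  0.   ]]
trough lips @.104 [[ 0.483 -0.169  0.104]
 [ 0.543 -0.172  0.104]]
```

View pics/wrist0.png

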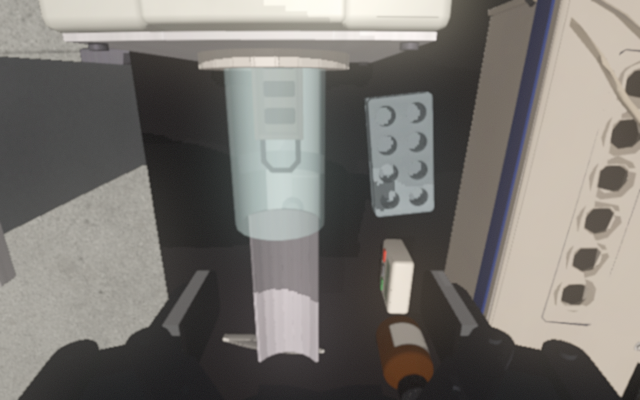

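The wrist view shows the tube and the loop: outer bar at about (281,172), mouth rim at about (281,236), and trough edges (251,215)-(258,361) and (320,215)-(324,355).

Run:
```python
from h import *
import pickle
o,D=pickle.load(open('d0.pkl','rb'))
c=D['wrist']
P=lambda uv,z:plane(c,uv,z,o).round(4).tolist()
print('trough L',P([(251,220),(258,360)],.104));print('trough R',P([(320,220),(324,355)],.104))
print('tube silhouettes z.125',P([(227,80),(236,215),(326,80),(324,215)],.125))
print('loop bar outer/inner edge, legs',P([(281,173),(281,166),(262,150),(299,150),(280,138)],.110))
print('boat sides top',P([(258,100),(303,100)],.119))
print('mouth: bottom rim',P([(281,238)],.125), P([(281,212)],.158))
print('collar',P([(200,65),(348,65)],.125))
im=c['img'].astype(float)
print('bottle,timer',P([(388,240),(410,310)],.058),P([(407,388)],.1))
h=D['scene'];print(plane(h,[(351,250)],.08))
e=cv2.Canny(c['img'],40,120)
for r in (240,270,300,330,350): print(r,[x for x in np.where(e[r,200:345])[0]+200])
```

```text
trough L [[0.4932, -0.0261, 0.104], [0.4904, -0.1692, 0.104]]
trough R [[0.5493, -0.0261, 0.104], [0.553, -0.1631, 0.104]]
tube silhouettes z.125 [[0.4877, 0.0822, 0.125], [0.4865, -0.0136, 0.125], [0.5533, 0.082, 0.125], [0.5523, -0.0136, 0.125]]
loop bar outer/inner edge, legs [[0.5197, 0.0148, 0.11], [0.5199, 0.0202, 0.11], [0.5061, 0.0324, 0.11], [0.5337, 0.0324, 0.11], [0.5199, 0.0413, 0.11]]
boat sides top [[0.5066, 0.0689, 0.119], [0.5376, 0.0689, 0.119]]
mouth: bottom rim [[0.5195, -0.0324, 0.125]] [[0.5241, 0.0012, 0.158]]
collar [[0.4706, 0.0917, 0.125], [0.5676, 0.0914, 0.125]]
bottle,timer [[0.6154, -0.0655, 0.058], [0.6437, -0.1463, 0.058]] [[0.6362, -0.2086, 0.1]]
[[ 0.6537541  -0.23216802  0.08      ]]
240 [np.int64(249), np.int64(265), np.int64(266), np.int64(267), np.int64(268), np.int64(269), np.int64(270), np.int64(271), np.int64(272), np.int64(273), np.int64(274), np.int64(275), np.int64(276), np.int64(277), np.int64(278), np.int64(279), np.int64(280), np.int64(281), np.int64(282), np.int64(283), np.int64(284), np.int64(285), np.int64(286), np.int64(318)]
270 [np.int64(200), np.int64(201), np.int64(202), np.int64(203), np.int64(204), np.int64(205), np.int64(206), np.int64(207), np.int64(208), np.int64(251), np.int64(318)]
300 [np.int64(253), np.int64(311), np.int64(312), np.int64(313), np.int64(318)]
330 [np.int64(255), np.int64(318)]
350 [np.int64(256), np.int64(318), np.int64(324)]
```

{"op": "jog_arm", "data": {
  "series": [
    [0,[-3.0,-0.7,0],[0,0,0]],
    [0,[-4.0,-0.9,0],[0,0,0]],
    [0,[-4.0,-0.9,0],[0,0,0]],
    [0,[-4.0,-0.9,0],[0,0,0]],
    [0,[-4.0,-0.9,0],[0,0,0]]
  ]
}}

```text
clock: 0.57
position: [0.5062, -0.1915, 0.2312]
ee_rot: [0.707, 0.707, -0.0, -0.0]
wrist_force: [2.3, -0.8, 0.4]
grip_width: 0.0853
grip_force: 0.0
```

{"op": "jog_arm", "data": {
  "series": [
    [0,[-4.0,-0.9,0],[0,0,0]],
    [0,[-4.0,-0.9,0],[0,0,0]],
    [0,[-4.0,-0.9,0],[0,0,0]],
    [0,[-4.0,-0.9,0],[0,0,0]],
    [0,[-4.0,-0.9,0],[0,0,0]]
  ]
}}

```text
clock: 0.98
position: [0.4611, -0.3919, 0.2311]
ee_rot: [0.707, 0.707, 0.0, -0.0]
wrist_force: [0.7, 0.7, -0.1]
grip_width: 0.0854
grip_force: 0.0
```

{"op": "jog_arm", "data": {
  "series": [
    [0,[0,0,0],[0,0,0.105]],
    [0,[0,0,0],[0,0,0.105]],
    [0,[0,0,0],[0,0,0.105]],
    [0,[0,0,0],[0,0,0.105]],
    [0,[0,0,0],[0,0,0.105]]
  ]
}}

```text
clock: 1.4
position: [0.4618, -0.3901, 0.2308]
ee_rot: [0.868, 0.497, -0.0, -0.0]
wrist_force: [0.0, -0.6, -0.1]
grip_width: 0.0851
grip_force: 0.0
```

{"op": "jog_arm", "data": {
  "series": [
    [0,[0,0,0],[0,0,0.105]],
    [0,[0,0,0],[0,0,0.105]],
    [0,[0,0,0],[0,0,0.105]],
    [0,[0,0,0],[0,0,0.105]],
    [0,[0,0,0],[0,0,0.105]]
  ]
}}

```text
clock: 1.82
position: [0.4619, -0.3899, 0.2309]
ee_rot: [0.967, 0.255, -0.0, -0.0]
wrist_force: [0.8, 0.0, 0.6]
grip_width: 0.0857
grip_force: 0.0
```

{"op": "jog_arm", "data": {
  "series": [
    [0,[0,0,0],[0,0,0.105]],
    [0,[0,0,0],[0,0,0.105]],
    [0,[0,0,0],[0,0,0.105]],
    [0,[0,0,0],[0,0,0.105]],
    [0,[0,0,0],[0,0,0.105]]
  ]
}}

```text
clock: 2.23
position: [0.4619, -0.3899, 0.231]
ee_rot: [1.0, -0.005, -0.0, -0.0]
wrist_force: [0.2, -0.4, 0.6]
grip_width: 0.0853
grip_force: 0.0
```

```bash
cat > look.py <<'E'
from h import *
import sys
o=get_obs();c=capture('wrist');im=c['img']
print(o['clock'],o['position'].round(4),rot(o['ee_rot']).round(3).tolist(),o['joint_positions'].round(2))
cv2.imwrite(f'pics/{sys.argv[1]}.png',im[:,:,::-1])
hsv=cv2.cvtColor(im,cv2.COLOR_RGB2HSV)
m=cv2.inRange(hsv,(5,110,60),(22,255,255))
k,l,s,ce=cv2.connectedComponentsWithStats(m)
for i in range(1,k):
    if s[i,4]>300:
        cn=max(cv2.findContours((l==i).astype('uint8'),0,1)[0],key=len)
        b=cv2.boxPoints(cv2.minAreaRect(cn)); print(s[i],b.round(1).tolist()); w=plane(c,b,.106,o); print(w.round(4).tolist(),w.mean(0))
import pickle;pickle.dump((o,c),open(f'{sys.argv[1]}.pkl','wb'))
E
python3 look.py w1
```

```text
2.2333 [ 0.4619 -0.3899  0.231 ] [[1.0, -0.009, -0.0], [-0.009, -1.0, 0.0], [-0.0, -0.0, -1.0]] [-0.84  0.35  0.16  1.38 -0.    2.31]
[ 320  121   22  129 2213] [[318.8999938964844, 121.5], [338.6000061035156, 120.80000305175781], [343.20001220703125, 248.89999389648438], [323.5, 249.60000610351562]]
[[0.5153, -0.3909, 0.106], [0.5156, -0.4054, 0.106], [0.411, -0.4099, 0.106], [0.4105, -0.3936, 0.106]] [ 0.46310932 -0.39994217  0.106     ]
```

View pics/w1.png

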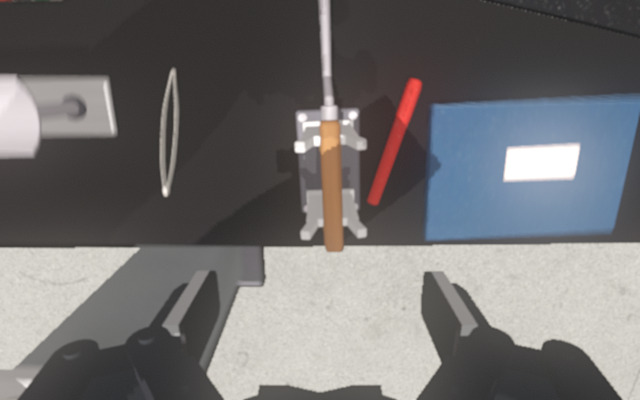

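The handle top in the wrist view spans (329,121)-(333,249): centre (0.463,-0.400), yaw about +0.035. I'll descend and grip it.

{"op": "jog_arm", "data": {
  "series": [
    [0,[0.12,1.0,2.0],[0,0,-0.044]],
    [0,[0,0,3.5],[0,0,0]],
    [0,[0,0,3.5],[0,0,0]],
    [0,[0,0,3.5],[0,0,0]],
    [0,[0,0,2.0],[0,0,0]]
  ]
}}

```text
clock: 2.7
position: [0.462, -0.3987, 0.0824]
ee_rot: [1.0, 0.021, -0.001, -0.002]
wrist_force: [0.8, -0.8, -0.2]
grip_width: 0.0852
grip_force: 0.0
```

{"op": "jog_arm", "data": {
  "series": [
    [0,[0,0,1.0],[0,0,0]],
    [0,[0,0,0],[0,0,0]],
    [0,[0,0,0],[0,0,0]],
    [255,[0,0,0],[0,0,0]],
    [255,[0,0,0],[0,0,0]]
  ]
}}

```text
clock: 3.12
position: [0.4638, -0.4007, 0.0781]
ee_rot: [1.0, 0.02, 0.001, 0.001]
wrist_force: [0.0, -0.5, 0.0]
grip_width: 0.064
grip_force: 0.0
```

{"op": "jog_arm", "data": {
  "series": [
    [255,[0,0,0],[0,0,0]],
    [255,[0,0,0],[0,0,0]],
    [255,[0,0,0],[0,0,0]],
    [255,[0,0,0],[0,0,0]],
    [255,[0,0,0],[0,0,0]]
  ]
}}

```text
clock: 3.53
position: [0.4633, -0.4002, 0.0768]
ee_rot: [1.0, 0.02, 0.0, 0.0]
wrist_force: [-0.4, 1.3, 5.2]
grip_width: 0.0152
grip_force: 58.9
```

{"op": "jog_arm", "data": {
  "series": [
    [255,[0,0,0],[0,0,0]],
    [255,[0,0,0],[0,0,0]],
    [255,[0,0,0],[0,0,0]],
    [255,[0,0,0],[0,0,0]],
    [255,[0,0,0],[0,0,0]]
  ]
}}

```text
clock: 3.95
position: [0.4633, -0.4002, 0.0768]
ee_rot: [1.0, 0.02, 0.0, 0.0]
wrist_force: [-1.4, 1.0, 4.9]
grip_width: 0.0153
grip_force: 59.0
```

{"op": "jog_arm", "data": {
  "series": [
    [255,[0,0,-1.0],[0,0,0]],
    [255,[0,0,-2.5],[0,0,0]],
    [255,[0,0,-3.5],[0,0,0]],
    [255,[0,0,-3.5],[0,0,0]],
    [255,[0,0,-3.5],[0,0,0]]
  ]
}}

```text
clock: 4.37
position: [0.4628, -0.3995, 0.218]
ee_rot: [1.0, 0.02, -0.0, -0.0]
wrist_force: [1.3, -0.9, -1.4]
grip_width: 0.0149
grip_force: 58.5
```

{"op": "jog_arm", "data": {
  "series": [
    [255,[0,0,0],[0,0,-0.0524]],
    [255,[0,0,0],[0,0,-0.1]],
    [255,[0,0,0],[0,0,-0.1]],
    [255,[0,0,0],[0,0,-0.1]],
    [255,[0,0,0],[0,0,-0.1]]
  ]
}}

```text
clock: 4.78
position: [0.463, -0.3998, 0.2166]
ee_rot: [0.969, 0.246, -0.0, -0.0]
wrist_force: [-0.2, 0.2, -1.8]
grip_width: 0.0148
grip_force: 58.6
```

{"op": "jog_arm", "data": {
  "series": [
    [255,[0,0,0],[0,0,-0.1]],
    [255,[0,0,0],[0,0,-0.1]],
    [255,[0,0,0],[0,0,-0.1]],
    [255,[0,0,0],[0,0,-0.1]],
    [255,[0,0,0],[0,0,-0.1]]
  ]
}}

```text
clock: 5.2
position: [0.463, -0.3998, 0.2165]
ee_rot: [0.878, 0.478, -0.0, -0.0]
wrist_force: [0.1, -1.2, -1.8]
grip_width: 0.015
grip_force: 58.6
```

{"op": "jog_arm", "data": {
  "series": [
    [255,[0,0,0],[0,0,-0.1]],
    [255,[0,0,0],[0,0,-0.1]],
    [255,[0,0,0],[0,0,-0.1]],
    [255,[0,0,0],[0,0,-0.1]],
    [255,[0,0,0],[0,0,-0.0836]]
  ]
}}

```text
clock: 5.62
position: [0.463, -0.3998, 0.2165]
ee_rot: [0.738, 0.675, -0.0, -0.0]
wrist_force: [-0.1, -0.1, -1.3]
grip_width: 0.0151
grip_force: 58.6
```

{"op": "jog_arm", "data": {
  "series": [
    [255,[3,2,0],[0,0,0]],
    [255,[4,2,0],[0,0,0]],
    [255,[3,1.7,0],[0,0,0]],
    [255,[0,0,0],[0,0,0]],
    [255,[0,0,0],[0,0,0]]
  ]
}}

```text
clock: 6.03
position: [0.5286, -0.3067, 0.2166]
ee_rot: [0.739, 0.674, -0.0, -0.0]
wrist_force: [-0.1, -0.4, -2.1]
grip_width: 0.015
grip_force: 58.8
```

Run:
```python
from h import *
import pickle
o=get_obs();print(o['position'],o['ee_rot'].round(4),o['grip_width'])
D={n:capture(n) for n in('scene','side','wrist')};pickle.dump((o,D),open('d1.pkl','wb'))
def crop(n,x,y,w,h): return cv2.resize(D[n]['img'][y:y+h,x:x+w,::-1],(400,300),interpolation=cv2.INTER_CUBIC)
A=rot(o['ee_rot']);p=o['position']
tip=p+A@np.array([.2,0,-.019+.063]);print('exp tip',tip,[proj(D[n],tip) for n in('scene','side')])
L=[]
for n in('scene','side'):
    u,v=proj(D[n],tip)[0];x,y=int(u)-66,int(v)-40;print(n,x,y);L.append(crop(n,x,y,132,99))
w=np.hstack([crop('wrist',0,0,640,400)[:], crop('wrist',240,0,160,120)])
cv2.imwrite('pics/t1.png',np.vstack([np.hstack(L),w]))
```

```text
[ 0.52859005 -0.30668498  0.21655403] [ 7.388e-01  6.739e-01 -1.000e-04 -1.000e-04] 0.015043054206070184
exp tip [ 0.5469135  -0.1075213   0.17257586] [array([[320.33444934, 175.95434111]]), array([[318.68860318, 194.6260509 ]])]
scene 254 135
side 252 154
```

View pics/t1.png

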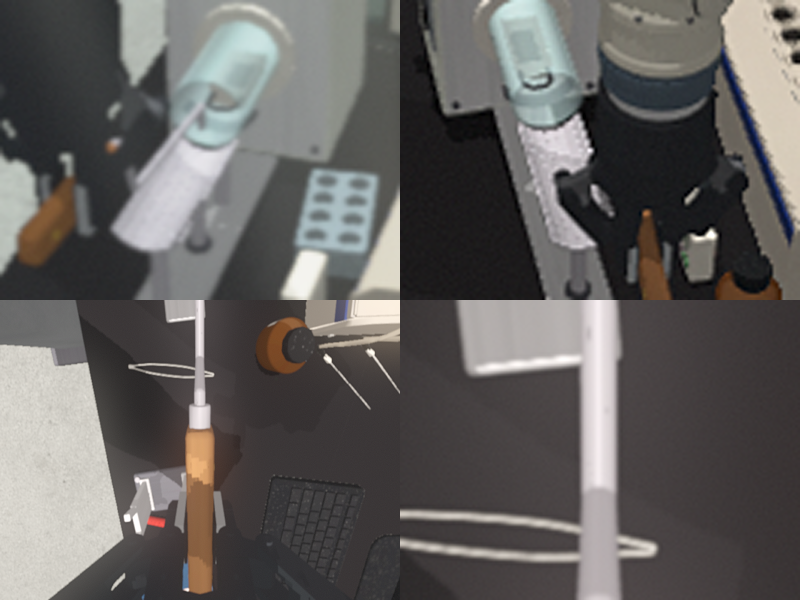

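The tip sits over the trough as expected, and the rod is in line with the tool (wrist tile, x = 200). I still need about 0.09 rad of turn.

{"op": "jog_arm", "data": {
  "series": [
    [255,[0,0,0],[0,0,-0.092]],
    [255,[2.0,-0.86,0],[0,0,0]],
    [255,[2.6,0,1.5],[0,0,0]],
    [255,[0,0,2.0],[0,0,0]],
    [255,[0,0,1.5],[0,0,0]]
  ]
}}

```text
clock: 6.6
position: [0.5185, -0.2624, 0.1658]
ee_rot: [0.708, 0.706, -0.0, 0.0]
wrist_force: [0.2, -1.1, -2.2]
grip_width: 0.0152
grip_force: 58.9
```

{"op": "jog_arm", "data": {
  "series": [
    [255,[0,0,0],[0,0,0]],
    [255,[0,0,0],[0,0,0]],
    [255,[0,0,0],[0,0,0]],
    [255,[0,0,0],[0,0,0]],
    [255,[0,0,0],[0,0,0]]
  ]
}}

```text
clock: 7.02
position: [0.5195, -0.2631, 0.1672]
ee_rot: [0.708, 0.706, 0.0, 0.001]
wrist_force: [0.3, -0.0, -1.8]
grip_width: 0.0149
grip_force: 58.7
```

```bash
cat > t.py <<'E'
from h import *
import pickle,sys
k=sys.argv[1]
o=get_obs();A=rot(o['ee_rot']);p=o['position'];print(p.round(4),A[:,0].round(4),o['wrist_force'])
D={n:capture(n) for n in('scene','side','wrist')};pickle.dump((o,D),open(k+'.pkl','wb'))
tip=p+A@np.array([.2,0,-.019+.063]);print('exp tip',tip.round(4))
L=[]
for n in('scene','side'):
    u,v=proj(D[n],tip)[0];x,y=int(u)-40,int(v)-34;print(n,'off',x,y,'tip tile',((u-x)*5,(v-y)*5))
    L.append(cv2.resize(D[n]['img'][y:y+80,x:x+80,::-1],(400,400),interpolation=cv2.INTER_CUBIC))
cv2.imwrite(f'pics/{k}.png',np.hstack(L))
E
python3 t.py t2
```

```text
[ 0.5195 -0.2631  0.1672] [ 3.6e-03  1.0e+00 -8.0e-04] [ 0.34617486 -0.03824085 -1.8142453 ]
exp tip [ 0.5203 -0.0631  0.123 ]
scene off 276 148 tip tile (np.float64(200.25079996624896), np.float64(171.97049631685417))
side off 264 164 tip tile (np.float64(202.10127419013247), np.float64(173.48520689282765))
```

View pics/t2.png

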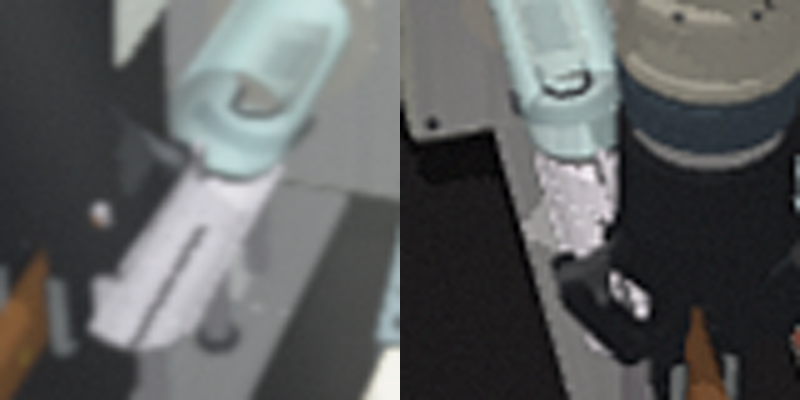

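Finger end shows at scene tile (200,175) and side tile (600,170), as predicted. Going in above the loop.

{"op": "jog_arm", "data": {
  "series": [
    [255,[1.5,0,0],[0,0,0]],
    [255,[2.0,0,0],[0,0,0]],
    [255,[2.0,0,0],[0,0,0]],
    [255,[2.0,0,0],[0,0,0]],
    [255,[1.8,0,0],[0,0,0]]
  ]
}}

```text
clock: 7.58
position: [0.5193, -0.1677, 0.1664]
ee_rot: [0.708, 0.706, 0.0, -0.0]
wrist_force: [0.4, -1.0, -1.7]
grip_width: 0.0149
grip_force: 58.8
```

{"op": "jog_arm", "data": {
  "series": [
    [255,[0,0,0],[0,0,0]],
    [255,[0,0,0],[0,0,0]],
    [255,[0,0,0],[0,0,0]],
    [255,[0,0,0],[0,0,0]],
    [255,[0,0,0],[0,0,0]]
  ]
}}

```text
clock: 8.0
position: [0.5196, -0.17, 0.1662]
ee_rot: [0.708, 0.706, -0.0, -0.0]
wrist_force: [-0.4, 0.3, -1.7]
grip_width: 0.015
grip_force: 58.8
```

```bash
python3 t.py t3
python3 - <<'E'
from h import *
import pickle
o,D=pickle.load(open('t3.pkl','rb'))
for P in ([.52,.0175,.110],): print([proj(D[n],P) for n in('scene','side')])
w=D['wrist'];print(proj(w,[.52,.031,.123],o))
E
```

```text
[ 0.5196 -0.17    0.1662] [ 0.0038  1.     -0.    ] [-0.35029935  0.2541528  -1.65226107]
exp tip [0.5203 0.03   0.1222]
scene off 287 130 tip tile (np.float64(201.05694282506846), np.float64(171.9371540622751))
side off 257 142 tip tile (np.float64(200.11930734759716), np.float64(171.59445385178017))
[array([[325.74366877, 170.6857113 ]]), array([[297.89936928, 182.56149268]])]
[[ 319.84605258 -223.7599722 ]]
```

View pics/t3.png

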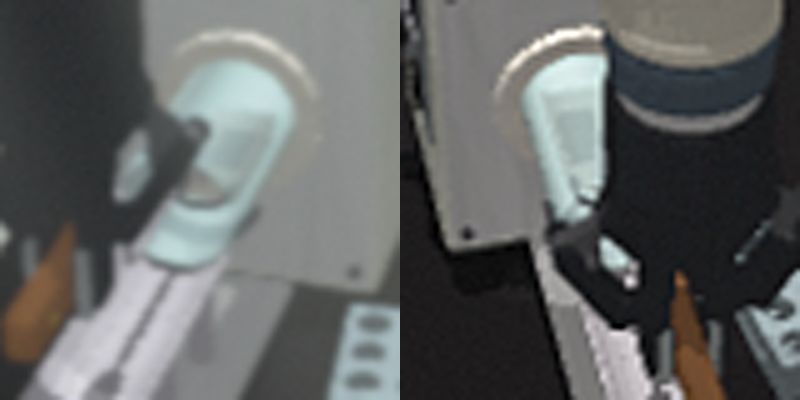

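Loop seen at scene tile (200,205), where calculated; the finger is above it. Descending gently.

{"op": "jog_arm", "data": {
  "series": [
    [255,[0.05,0,0.3],[0,0,0]],
    [255,[0,0,0.4],[0,0,0]],
    [255,[0,0,0.4],[0,0,0]],
    [255,[0,0,0],[0,0,0]],
    [255,[0,0,0],[0,0,0]]
  ]
}}

```text
clock: 8.57
position: [0.5194, -0.1688, 0.1548]
ee_rot: [0.708, 0.706, -0.0, -0.0]
wrist_force: [0.7, 0.7, -1.0]
grip_width: 0.015
grip_force: 58.8
```

{"op": "jog_arm", "data": {
  "series": [
    [255,[0,0,0.3],[0,0,0]],
    [255,[0,0,0.3],[0,0,0]],
    [255,[0,0,0.3],[0,0,0]],
    [255,[0,0,0],[0,0,0]],
    [255,[0,0,0],[0,0,0]]
  ]
}}

```text
clock: 8.98
position: [0.5195, -0.1689, 0.1461]
ee_rot: [0.708, 0.706, -0.0, -0.0]
wrist_force: [0.1, 0.1, -1.5]
grip_width: 0.0151
grip_force: 58.8
```

{"op": "jog_arm", "data": {
  "series": [
    [255,[-0.3,0,0],[0,0,0]],
    [255,[-0.6,0,0],[0,0,0]],
    [255,[-0.8,0,0],[0,0,0]],
    [255,[-0.8,0,0],[0,0,0]],
    [255,[-0.8,0,0],[0,0,0]]
  ]
}}

```text
clock: 9.4
position: [0.5195, -0.203, 0.1463]
ee_rot: [0.708, 0.706, 0.0, 0.0]
wrist_force: [-0.5, 1.1, -1.4]
grip_width: 0.0152
grip_force: 58.8
```

```bash
python3 t.py t4
```

```text
[ 0.5195 -0.203   0.1463] [ 0.0032  1.     -0.    ] [-0.46081026  1.06707365 -1.41651977]
exp tip [ 0.5201 -0.003   0.1023]
scene off 283 143 tip tile (np.float64(202.46470107082587), np.float64(170.63343792704515))
side off 259 155 tip tile (np.float64(202.70160968545412), np.float64(172.3826358142088))
```

View pics/t4.png

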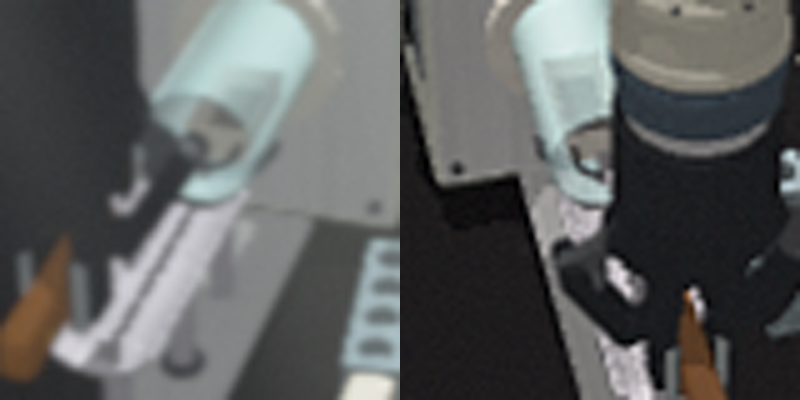

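The loop (side tile (590,155)) has moved towards the mouth with the finger, so it is hooked. I'll draw it out.

{"op": "jog_arm", "data": {
  "series": [
    [255,[-0.9,0,0],[0,0,0]],
    [255,[-0.9,0,0],[0,0,0]],
    [255,[-0.9,0,0],[0,0,0]],
    [255,[-0.9,0,0],[0,0,0]],
    [255,[-0.9,0,0],[0,0,0]]
  ]
}}

```text
clock: 9.97
position: [0.5193, -0.248, 0.1462]
ee_rot: [0.708, 0.706, -0.0, -0.0]
wrist_force: [0.9, 1.3, -1.6]
grip_width: 0.0155
grip_force: 58.8
```

{"op": "jog_arm", "data": {
  "series": [
    [255,[-0.9,0,0],[0,0,0]],
    [255,[-0.9,0,0],[0,0,0]],
    [255,[-0.9,0,0],[0,0,0]],
    [255,[-0.9,0,0],[0,0,0]],
    [255,[-0.9,0,0],[0,0,0]]
  ]
}}

```text
clock: 10.38
position: [0.5192, -0.2929, 0.1463]
ee_rot: [0.708, 0.706, 0.0, -0.0]
wrist_force: [0.2, 1.1, -1.4]
grip_width: 0.0153
grip_force: 58.8
```

{"op": "jog_arm", "data": {
  "series": [
    [255,[-0.9,0,0],[0,0,0]],
    [255,[-0.9,0,0],[0,0,0]],
    [255,[-0.9,0,0],[0,0,0]],
    [255,[-0.9,0,0],[0,0,0]],
    [255,[-0.7,0,0],[0,0,0]]
  ]
}}

```text
clock: 10.8
position: [0.5191, -0.336, 0.1462]
ee_rot: [0.708, 0.706, 0.0, 0.0]
wrist_force: [-0.2, 2.0, -2.8]
grip_width: 0.0156
grip_force: 58.9
```

{"op": "jog_arm", "data": {
  "series": [
    [255,[-0.6,0,0],[0,0,0]],
    [255,[-0.4,0,0],[0,0,0]],
    [255,[-0.2,0,0],[0,0,0]],
    [255,[0,0,0],[0,0,0]],
    [255,[0,0,0],[0,0,0]]
  ]
}}

```text
clock: 11.22
position: [0.519, -0.3469, 0.1463]
ee_rot: [0.708, 0.706, -0.0, 0.0]
wrist_force: [-0.6, -0.8, -2.0]
grip_width: 0.0151
grip_force: 58.9
```

```bash
python3 t.py t5;python3 - <<'E'
from h import *
import pickle
o,D=pickle.load(open('t5.pkl','rb'))
L=[cv2.resize(D['scene']['img'][150:240,270:360,::-1],(400,400),interpolation=cv2.INTER_CUBIC),cv2.resize(D['wrist']['img'][0:160,240:400,::-1],(400,400))]
cv2.imwrite('pics/t5.png',np.hstack(L))
E
```

```text
[ 0.519  -0.3469  0.1463] [ 3.e-03  1.e+00 -2.e-04] [-0.6411376  -0.80745077 -2.02030526]
exp tip [ 0.5196 -0.1469  0.1022]
scene off 264 174 tip tile (np.float64(203.44087320131138), np.float64(172.15484593001463))
side off 271 192 tip tile (np.float64(202.18387831228767), np.float64(174.37967078007105))
```

View pics/t5.png

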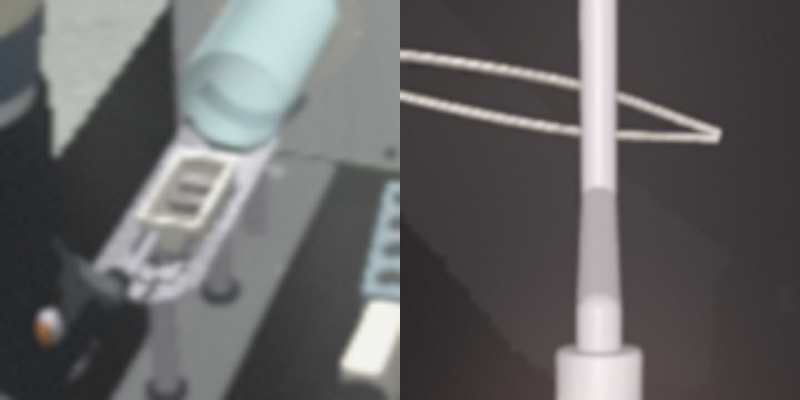

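The boat stands in the trough, its rim corners at scene crop (180,150), (245,158), (200,228) and (140,212). Computing its place.

Run:
```python
from h import *
import pickle
o,D=pickle.load(open('t5.pkl','rb'))
q=np.array([(178,150),(245,156),(200,228),(138,212)])*.225+[270,150]
w=plane(D['scene'],q,.117);print(w.round(4),w.mean(0))
```

```text
[[ 0.5048 -0.0643  0.117 ]
 [ 0.5426 -0.0598  0.117 ]
 [ 0.5407 -0.1325  0.117 ]
 [ 0.5043 -0.1277  0.117 ]] [ 0.52310377 -0.09607367  0.117     ]
```

{"op": "jog_arm", "data": {
  "series": [
    [255,[0.3,0,0],[0,0,0]],
    [255,[0.1,0,0],[0,0,0]],
    [255,[0,0,-0.5],[0,0,0]],
    [255,[0,0,-1.0],[0,0,0]],
    [255,[0,0,-1.5],[0,0,0]]
  ]
}}

```text
clock: 11.78
position: [0.5187, -0.3425, 0.1763]
ee_rot: [0.708, 0.706, -0.0, -0.001]
wrist_force: [-0.3, -0.2, -1.5]
grip_width: 0.015
grip_force: 58.8
```

{"op": "jog_arm", "data": {
  "series": [
    [255,[0,0,-2.5],[0,0,0]],
    [255,[0,0,-2.5],[0,0,0]],
    [255,[-1.9,-1.9,0],[0,0,0]],
    [255,[-1.9,-1.9,0],[0,0,0]],
    [255,[-1.9,-1.8,0],[0,0,0]]
  ]
}}

```text
clock: 12.2
position: [0.4626, -0.4002, 0.228]
ee_rot: [0.708, 0.707, -0.0, 0.001]
wrist_force: [0.2, -1.4, -1.6]
grip_width: 0.0152
grip_force: 59.0
```

{"op": "jog_arm", "data": {
  "series": [
    [255,[0,0,0],[0,0,0.1]],
    [255,[0,0,0],[0,0,0.102]],
    [255,[0,0,0],[0,0,0.102]],
    [255,[0,0,0],[0,0,0.102]],
    [255,[0,0,0],[0,0,0.102]]
  ]
}}

```text
clock: 12.62
position: [0.4628, -0.4, 0.2274]
ee_rot: [0.864, 0.503, 0.0, 0.001]
wrist_force: [-0.3, 0.3, -1.7]
grip_width: 0.0154
grip_force: 59.0
```

{"op": "jog_arm", "data": {
  "series": [
    [255,[0,0,0],[0,0,0.102]],
    [255,[0,0,0],[0,0,0.102]],
    [255,[0,0,0],[0,0,0.102]],
    [255,[0,0,0],[0,0,0.102]],
    [255,[0,0,0],[0,0,0.102]]
  ]
}}

```text
clock: 13.03
position: [0.4629, -0.3999, 0.2274]
ee_rot: [0.963, 0.269, 0.0, 0.0]
wrist_force: [0.2, -1.0, -1.2]
grip_width: 0.0153
grip_force: 59.0
```

{"op": "jog_arm", "data": {
  "series": [
    [255,[0,0,0],[0,0,0.102]],
    [255,[0,0,0],[0,0,0.102]],
    [255,[0,0,0],[0,0,0.102]],
    [255,[0,0,0],[0,0,0.102]],
    [255,[0,0,0],[0,0,0.102]]
  ]
}}

```text
clock: 13.45
position: [0.4629, -0.3998, 0.2274]
ee_rot: [1.0, 0.017, 0.0, 0.0]
wrist_force: [0.3, -0.3, -1.9]
grip_width: 0.015
grip_force: 59.0
```

{"op": "jog_arm", "data": {
  "series": [
    [255,[0,0,0],[0,0,0]],
    [255,[0,0,0],[0,0,0]],
    [255,[0,0,0],[0,0,0]],
    [255,[0,0,0],[0,0,0]],
    [255,[0,0,0],[0,0,0]]
  ]
}}

```text
clock: 13.87
position: [0.4629, -0.3998, 0.2264]
ee_rot: [1.0, 0.021, 0.0, 0.0]
wrist_force: [-0.7, 0.6, -2.4]
grip_width: 0.0151
grip_force: 59.0
```

```bash
python3 look.py w6
python3 - <<'E'
from h import *
o=get_obs();A=rot(o['ee_rot']);t=np.array([.4633,-.4002,.0768])
print('d tool cm',(A.T@(t-o['position'])*100).round(2),'yaw',np.arctan2(A[1,0],A[0,0]),o['wrist_force'])
c=capture('scene');im=c['img'][160:345,190:370,::-1];cv2.imwrite('pics/s6.png',cv2.resize(im,None,fx=3,fy=3,interpolation=cv2.INTER_CUBIC))
E
```

```text
13.8667 [ 0.4629 -0.3998  0.2264] [[0.999, 0.041, 0.0], [0.041, -0.999, -0.0], [0.0, 0.0, -1.0]] [-0.85  0.37  0.17  1.37  0.    2.25]
[ 297  172   45  220 8685] [[297.0, 172.0], [341.0, 172.0], [341.0, 391.0], [297.0, 391.0]]
[[0.4784, -0.3829, 0.106], [0.4797, -0.4163, 0.106], [0.2636, -0.4295, 0.106], [0.2619, -0.3871, 0.106]] [ 0.37088766 -0.40394803  0.106     ]
d tool cm [ 0.04  0.05 14.95] yaw 0.04097417985929606 [-0.74129667  0.35413846 -0.92657612]
```

View pics/s6.png

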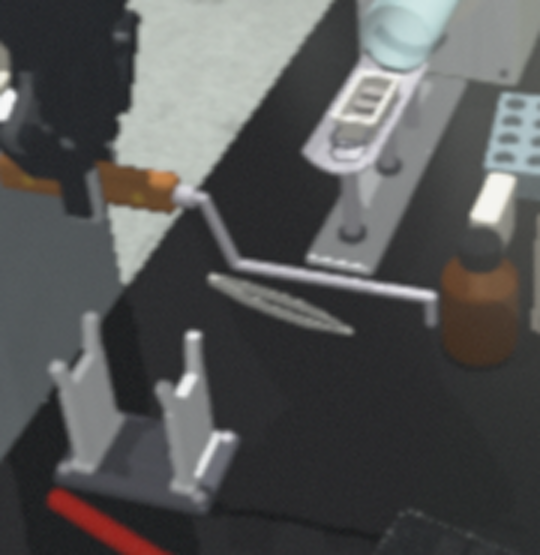

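The boat stands upright in the trough (crop (360,110)) and the hook is level above the empty rest. Lowering it and releasing.

{"op": "jog_arm", "data": {
  "series": [
    [255,[0.04,0.05,2.0],[0,0,0]],
    [255,[0,0,3.0],[0,0,0]],
    [255,[0,0,3.0],[0,0,0]],
    [255,[0,0,2.5],[0,0,0]],
    [255,[0,0,1.5],[0,0,0]]
  ]
}}

```text
clock: 14.38
position: [0.4624, -0.3993, 0.1034]
ee_rot: [1.0, 0.02, -0.001, -0.001]
wrist_force: [0.6, 0.6, -1.9]
grip_width: 0.0148
grip_force: 59.0
```

{"op": "jog_arm", "data": {
  "series": [
    [255,[0,0,1.2],[0,0,0]],
    [255,[0,0,0.8],[0,0,0]],
    [255,[0,0,0.6],[0,0,0]],
    [255,[0,0,0.25],[0,0,0]],
    [255,[0,0,0],[0,0,0]]
  ]
}}

```text
clock: 14.8
position: [0.4633, -0.4003, 0.0777]
ee_rot: [1.0, 0.02, -0.0, -0.0]
wrist_force: [-0.1, -0.3, -1.6]
grip_width: 0.0153
grip_force: 59.0
```

{"op": "jog_arm", "data": {
  "series": [
    [255,[0,0,0],[0,0,0]],
    [255,[0,0,0],[0,0,0]],
    [255,[0,0,0],[0,0,0]],
    [255,[0,0,0],[0,0,0]],
    [255,[0,0,0],[0,0,0]]
  ]
}}

```text
clock: 15.22
position: [0.4634, -0.4003, 0.0781]
ee_rot: [1.0, 0.02, 0.0, 0.0]
wrist_force: [-0.4, -0.2, -1.5]
grip_width: 0.0151
grip_force: 59.0
```

{"op": "jog_arm", "data": {
  "series": [
    [255,[0,0,0.1],[0,0,0]],
    [255,[0,0,0.03],[0,0,0]],
    [255,[0,0,0],[0,0,0]],
    [0,[0,0,0],[0,0,0]],
    [0,[0,0,0],[0,0,0]]
  ]
}}

```text
clock: 15.63
position: [0.4633, -0.4003, 0.0765]
ee_rot: [1.0, 0.02, 0.0, 0.0]
wrist_force: [-0.5, 0.1, 1.0]
grip_width: 0.0384
grip_force: 0.0
```

{"op": "jog_arm", "data": {
  "series": [
    [0,[0,0,0],[0,0,0]],
    [0,[0,0,0],[0,0,0]],
    [0,[0,0,0],[0,0,0]],
    [0,[0,0,0],[0,0,0]],
    [0,[0,0,0],[0,0,0]]
  ]
}}

```text
clock: 16.05
position: [0.4633, -0.4003, 0.0764]
ee_rot: [1.0, 0.02, -0.0, -0.0]
wrist_force: [-0.3, 0.5, -0.3]
grip_width: 0.0855
grip_force: 0.0
```

{"op": "jog_arm", "data": {
  "series": [
    [0,[0,0,0],[0,0,0]],
    [0,[0,0,0],[0,0,0]],
    [0,[0,0,0],[0,0,0]],
    [0,[0,0,-1],[0,0,0]],
    [0,[0,0,-2],[0,0,0]]
  ]
}}

```text
clock: 16.47
position: [0.4624, -0.3993, 0.1052]
ee_rot: [1.0, 0.02, -0.001, -0.002]
wrist_force: [-0.3, 1.0, -0.6]
grip_width: 0.0854
grip_force: 0.0
```

{"op": "jog_arm", "data": {
  "series": [
    [0,[0,0,-3],[0,0,0]],
    [0,[0,0,-3],[0,0,0]],
    [0,[0,0,-3],[0,0,0]],
    [0,[0,0,-3],[0,0,0]],
    [0,[0,0,0],[0,0,0]]
  ]
}}

```text
clock: 16.88
position: [0.4645, -0.4015, 0.2336]
ee_rot: [1.0, 0.02, 0.003, 0.004]
wrist_force: [0.0, -1.1, -0.2]
grip_width: 0.0853
grip_force: 0.0
```

{"op": "jog_arm", "data": {
  "series": [
    [0,[0,0,0],[0,0,0]],
    [0,[0,0,0],[0,0,0]],
    [0,[0,0,0],[0,0,0]],
    [0,[0,0,0],[0,0,0]],
    [0,[0,0,0],[0,0,0]]
  ]
}}

```text
clock: 17.3
position: [0.4631, -0.4, 0.2256]
ee_rot: [1.0, 0.02, -0.001, -0.001]
wrist_force: [0.4, -0.1, -0.2]
grip_width: 0.0854
grip_force: 0.0
```

```bash
python3 look.py w7
python3 - <<'E'
from h import *
c=capture('scene')
U=lambda x,y:(195+x/2.5,250+(y-300)/2.5)
im=c['img']
import pickle
_,D=pickle.load(open('d0.pkl','rb'))
a=D['scene']['img'][260:345,195:355];b=im[260:345,195:355]
print('diff px',(np.abs(a.astype(int)-b).max(2)>40).sum())
E
```

```text
17.3 [ 0.4631 -0.4     0.2256] [[0.999, 0.04, -0.001], [0.04, -0.999, 0.001], [-0.001, -0.001, -1.0]] [-0.85  0.37  0.17  1.37 -0.    2.25]
[ 310  123   21  132 2360] [[310.0, 123.0], [330.0, 123.0], [330.0, 254.0], [310.0, 254.0]]
[[0.5155, -0.3918, 0.106], [0.5161, -0.4063, 0.106], [0.4107, -0.4114, 0.106], [0.41, -0.395, 0.106]] [ 0.46308888 -0.40111298  0.106     ]
diff px 1041
```

```bash
python3 -c "
from plant import hand_in
print(hand_in())"
```

```text
the job is handed in; nothing more can be done
None
```

I drew the boat out with the hook so that it stands upright in the trough, laid the hook back in both notches within about 1 mm of where I found it, and handed the job in at about 17 s; no verdict was returned.

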